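Fit the amber filter plate into the light box

ROBOT

A 7-joint arm with a two-finger parallel gripper is mounted at the origin on a cart in front of the work surface, level with it; the furniture and walls round the work are solid. World frame = base frame: x ahead of the robot, y to its left, z up, the work surface at z = 0. Lengths are in m, angles in rad, forces in N, time in s.
With the tool pointing down it reaches from about 0.425 to 1.025 m from the base axis. Payload 9.4 kg.
Tool frame: the origin (TCP) lies at the very end of the fingers, on their centre line; the grasp point (between the pads) lies 19 mm behind it; z points along the fingers, y is the direction in which the jaws open and shut (so a half turn about z gives the same grasp; the last joint's range is limited). The gripper opens to 93 mm and grips with 3 to 60 N. Pads are 15 mm wide; open, the fingers measure 128 mm over their backs; the gripper's body (75 mm by 188 mm) begins 65 mm behind the grasp point.
Start: joints at [-1.31, 0.599, -0.003, 1.599, 0.002, 0.943, -0.08], TCP at [0.24, 0.684, 0.219] pointing down, gripper open.
Joint ranges: [-2.57, 2.57], [-0.35, 1.97], [-1.29, 1.29], [0.11, 2.56], [-1.05, 4.19], [0.11, 1.86], [-2.63, 2.63]. Speed limits (rad/s): [2.22, 2.22, 3.01, 3.01, 3.14, 3.14, 3.14].

INTERFACE

Orientations are given as [roll, pitch, yaw] about the fixed x, y, z axes, in that order (R = Rz(yaw) Ry(pitch) Rx(roll)).
In Python, from rig import sensors, optics, workorder gives the robot as it stands.
- The arm moves only by the shell command python3 -m pendant 'ROWS' [OPENING] [FORCE]. ROWS is JSON, a list of rows, each a list of 6 numbers: the shift along the tool's x, y, z in mm, then the turn, a rotation vector about the tool's x, y, z in rad. A call has 1 to 20 rows; each row is the pose to reach, as a shift and turn from the pose commanded when the call began, along the tool's axes at that moment; what a row does not reach only later rows make up. A row lasts 1/8 s, in which the tool goes at most 62.5 mm and 10.7 degrees, less where a joint would pass 70% of its speed; a pose out of reach is approached as far as the arm can. A call with a gripper value outside its range is refused whole. OPENING is the gripper command: -1 is shut, 1 is fully open, values between are in proportion, set as the call begins (- or left out, the last holds). The fingers move at their own pace and stop on an object; FORCE is the grip in N (left out, the last holds). Time passes only in rows, so rows that repeat a pose let the fingers close. It gives the time, the measured TCP pose, the force and the opening at its end, in the units of the state.
- sensors.observe(): the state, without advancing time (a new reading comes with each control period).
- optics.snapshot(name): name is "scene" or "top" or "wrist"; returns the picture (384x512x3 uint8, blue, green, red); there is no depth.
- optics.get_calibration(name): a dict with "fov_y" (degrees; the focal length in pixels is half the picture's height over the tangent of half this angle, whatever the lens; pixels are square), "cx", "cy" (the principal point, pixels), "xyz" and "rotation" of the camera in the world; the wrist camera has in their place "T_tool_cam" (4x4, takes a point from camera to tool coordinates, whose origin is the TCP and whose axes are the flange's). Camera axes: x right, y down, z forward; pixel columns grow to the right and rows downward; lengths in m; the calibration is good to about 2 mm. A picture is of the moment at which its call begins: read the wrist's pose just before it. get_calibration takes no time and is no camera call.
- workorder.job_done(): hands the job in, once; it reports no verdict.
The state is a dict: "time": time; "joint_pos": joint angles; "joint_velocities": joint speeds; "effort": joint torques, N m; "tcp_pos": TCP position; "tool_rot": TCP orientation; "force": force on the tool from outside, world axes, zero at the start; "wrist_torque": the same for the moment, N m; "gripper_width": opening from 0.0 (shut) to 1.0 (fully open).
Only numpy, scipy, OpenCV 4.12 (cv2) and the standard library are available. Lean on these libraries where they do the work, as an engineer would, in place of code of your own. Each camera call takes 0.05 s, during which the arm holds its last target.

TASK

Fit the amber filter plate into the pocket on top of the light box: tuck one short edge under the retaining lip, then lower the opposite edge until the plate lies flat on the pocket floor inside the end stop. Let go of it and leave the green filter plate where it is.

Things in the scene. Friction and masses are not known exactly. Their poses are not given: they have to be found in the camera images.
- amber_filter_grip (a point): Centre of the amber filter plate's grip rib. The plate: loose, about 120 g, black frame 110 (own x) x 76 (own y) x 6 mm with two amber panes, the same if turned half round. A grey upright rib, 44 (x) x 12 (y) mm, stands on its middle and rises from 6 to 32 mm above the plate's underside. This point is mid-plate, 19 mm above the underside; z is up, normal to the plate.
- green_filter_grip (a point): The same point of the green filter plate: same shape and size, green panes. It may lie in either of the two places. To be left alone.
- light_box: White slide-viewing light box, 150 (own x) x 112 (own y) mm, fixed to the desk; origin under its centre, on the desk, z up. The retaining lip is a dark steel strip along its -x end, the end towards the robot; the pocket lies open from above except under that lip.
- pocket (a point): Centre of the pocket's floor, 30 mm above the desk, axes as the light box's. The pocket is 114 mm long (own x -57 to +57), 84 mm wide (own y -42 to +42). Side rails and the end stop at +x rise 6 mm above its floor. At x = -57 a wall closes it. The lip covers x -57 to -47 over the full width, so one short edge of the plate must go under it first, the plate tilted 5 to 15 degrees.
- lip (a point): Middle of the lip's free lower edge: own x -47 mm, y 0 from the pocket's centre and 10 mm above the pocket's floor; axes as the light box's. The lip is 4 mm thick, its top 14 mm above the pocket's floor.
Mind the look-alikes: they are no part of the job. Leave any blue, pink or purple look-alike of the part that bears amber_filter_grip alone.

How it is judged:
At the end, for the whole second after the job is handed in: The amber plate lies flat in the pocket, one short edge under the lip: its grip point is 16 to 21.5 mm above the pocket floor (19 when seated), within 4 mm of the pocket's centre in x and 6 mm in y, the plate tilted less than 2 degrees; the green plate is within 20 mm of where it was (z of amber_filter_grip in the frame of pocket between 0.016 and 0.0215 m and x of amber_filter_grip in the frame of pocket between -0.004 and 0.004 m and y of amber_filter_grip in the frame of pocket between -0.006 and 0.006 m and angle between amber_filter_grip's own z axis and vertical below 0.035 rad and distance of green_filter_grip from where it was at the start of the episode below 0.02 m); the robot touches nothing.
It fails at once if the green filter plate is shifted from where it was by more than 20 mm (distance of green_filter_grip from where it was at the start of the episode above 0.02 m).
It also fails if it takes over 45 s, if anything falls off the work surface, if the arm or the gripper's body presses on something with over 40 N, if the wrist force passes 120 N, or if a joint passes its speed limit or range.

## Working session

There is one attempt and no reset: what is moved stays moved. The work goes in short steps, Python scripts to look and compute and a shell command to move; the robot and the scene stay as the last step left them, time stands still between calls to the robot, and variables do not carry over. Pictures are saved under pics/ and viewed, and the job is handed in when it is done.

```bash
mkdir -p pics; python3 - <<'E'
from rig import sensors, optics
import cv2
s=sensors.observe(); print(s)
for n in ("scene","top","wrist"):
    im=optics.snapshot(n); cv2.imwrite(f"pics/{n}0.png",im)
    print(n,optics.get_calibration(n))
E
```

```text
{'time': 0.0, 'joint_pos': array([-1.30972254,  0.60012279, -0.00253832,  1.60013654,  0.00176984,
        0.94289331, -0.0797813 ]), 'joint_velocities': array([-4.15389981e-04, -3.61911499e-05, -1.89240033e-03,  6.71728242e-04,
       -2.45932420e-03, -9.15267645e-04,  3.71237443e-04]), 'effort': array([ 2.71938707e-04, -7.65078163e+01,  1.49773680e+00, -2.52358603e+01,
       -5.23524941e-02,  1.66611280e-02,  1.41797423e-04]), 'tcp_pos': array([0.240105  , 0.68356324, 0.21775934]), 'tool_rot': array([-3.14003965e+00,  1.21298117e-04,  2.80387439e+00]), 'force': array([ 0.6461736 , -0.48160405,  0.15226709]), 'wrist_torque': array([0.0049881 , 0.05746134, 0.00483185]), 'gripper_width': 1.0054264367208279}
scene {'fov_y': 49.169385679779815, 'cx': 253.6631494962866, 'cy': 196.67882701128903, 'xyz': array([-0.21874263, -0.39480793,  1.26696294]), 'rotation': array([-2.42739414, -0.01311507, -0.80027748])}
top {'fov_y': 45.12596131463823, 'cx': 254.45739589464125, 'cy': 194.23374868103025, 'xyz': array([0.32593957, 0.29531646, 1.45319591]), 'rotation': array([-3.00358552, -0.00562378, -1.58490457])}
wrist {'fov_y': 65.57367727206658, 'cx': 254.83747297115568, 'cy': 194.66716516011084, 'T_tool_cam': array([[-2.25006768e-04, -9.55538555e-01, -2.94866102e-01,
         8.18413745e-02],
       [ 9.99999813e-01, -3.82603700e-04,  4.76778646e-04,
         9.93077364e-04],
       [-5.68397241e-04, -2.94865940e-01,  9.55538463e-01,
        -1.65591608e-01],
       [ 0.00000000e+00,  0.00000000e+00,  0.00000000e+00,
         1.00000000e+00]])}
```

View pics/top0.png

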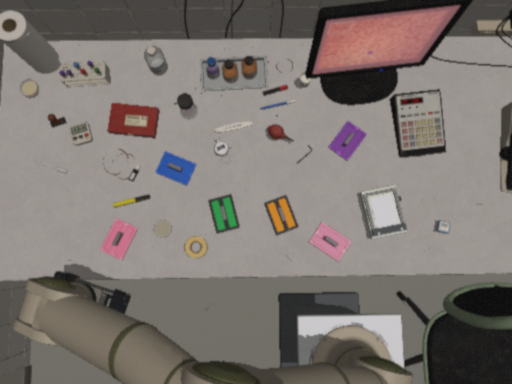

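View pics/scene0.png

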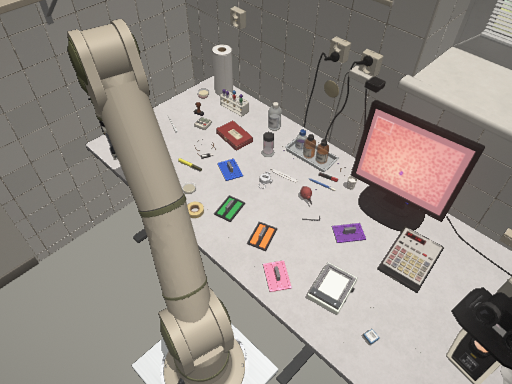

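View pics/wrist0.png

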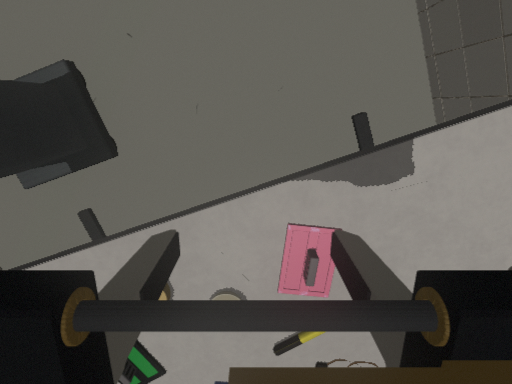

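```bash
cat > h.py <<'E'
import numpy as np, cv2
from scipy.spatial.transform import Rotation as R
from rig import sensors, optics
def cam(n,st=None):
    c=optics.get_calibration(n); f=192/np.tan(np.radians(c['fov_y'])/2)
    if n=='wrist':
        T=np.eye(4); T[:3,:3]=R.from_euler('xyz',st['tool_rot']).as_matrix(); T[:3,3]=st['tcp_pos']
        T=T@np.array(c['T_tool_cam']); return f,c['cx'],c['cy'],T[:3,:3],T[:3,3]
    return f,c['cx'],c['cy'],R.from_euler('xyz',c['rotation']).as_matrix(),np.array(c['xyz'])
def ray(C,uv,z):
    f,cx,cy,Rm,t=C; uv=np.atleast_2d(np.array(uv,float))
    d=np.c_[(uv[:,0]-cx)/f,(uv[:,1]-cy)/f,np.ones(len(uv))]@Rm.T
    return t+d*((z-t[2])/d[:,2])[:,None]
def proj(C,P):
    f,cx,cy,Rm,t=C; p=(np.atleast_2d(P)-t)@Rm
    return np.c_[f*p[:,0]/p[:,2]+cx,f*p[:,1]/p[:,2]+cy]
def blob(im,lo,hi,roi=None):
    m=cv2.inRange(cv2.cvtColor(im,cv2.COLOR_BGR2HSV),lo,hi)
    if roi: 
        k=np.zeros_like(m); k[roi[1]:roi[3],roi[0]:roi[2]]=255; m&=k
    return m
E
python3 - <<'E'
from h import *
im=cv2.imread('pics/top0.png'); C=cam('top'); S=cam('scene'); im2=cv2.imread('pics/scene0.png')
for n,lo,hi in (('amber',(8,150,120),(22,255,255)),('green',(50,120,80),(80,255,255))):
  for CC,i,nm in((C,im,'top'),(S,im2,'scene')):
    m=blob(i,lo,hi); 
    cs=[c for c in cv2.findContours(m,0,2)[0] if cv2.contourArea(c)>60]
    for c in cs: 
        w=ray(CC,c.reshape(-1,2),.006)[:,:2]; r=cv2.minAreaRect((w*1000).astype(np.float32)); print(n,nm,c.reshape(-1,2).mean(0).round(),r)
m=cv2.inRange(cv2.cvtColor(im,cv2.COLOR_BGR2HSV),(0,0,0),(180,60,255))
for nm,i,b in(('top',im,(340,165,430,255)),('scene',im2,(290,245,380,330))):
    c=i[b[1]:b[3],b[0]:b[2]]; cv2.imwrite(f'pics/box_{nm}.png',cv2.resize(c,None,fx=6,fy=6,interpolation=cv2.INTER_CUBIC))
E
```

```text
amber top [275. 216.] ((454.83905029296875, 219.3905029296875), (95.03968048095703, 24.625150680541992), 20.575334548950195)
amber top [286. 211.] ((467.175048828125, 184.64332580566406), (94.6399917602539, 24.11641502380371), 19.839813232421875)
amber scene [266. 237.] ((469.8268737792969, 184.77264404296875), (92.67823028564453, 23.50880241394043), 20.71921157836914)
amber scene [257. 233.] ((456.7892150878906, 220.54617309570312), (93.06040954589844, 22.04107666015625), 21.593257904052734)
green top [217. 215.] ((463.3221130371094, 400.32965087890625), (95.03258514404297, 23.62238121032715), 13.826159477233887)
green top [230. 213.] ((471.9909973144531, 364.09014892578125), (95.08975219726562, 23.657161712646484), 13.632500648498535)
green scene [234. 210.] ((474.89434814453125, 364.061279296875), (91.6622543334961, 21.55817985534668), 13.442831039428711)
```

View pics/box_top.png

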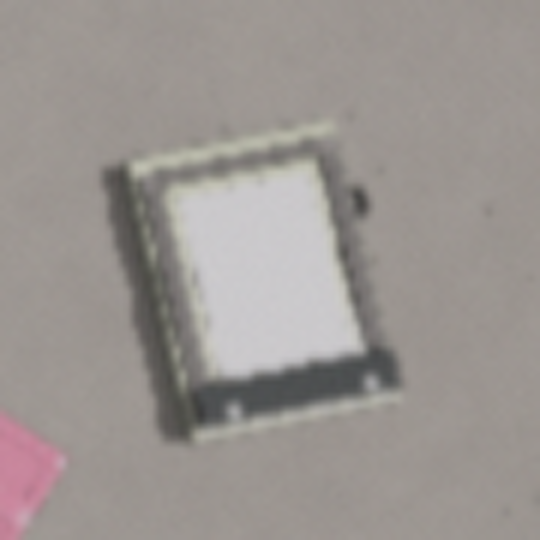

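View pics/box_scene.png

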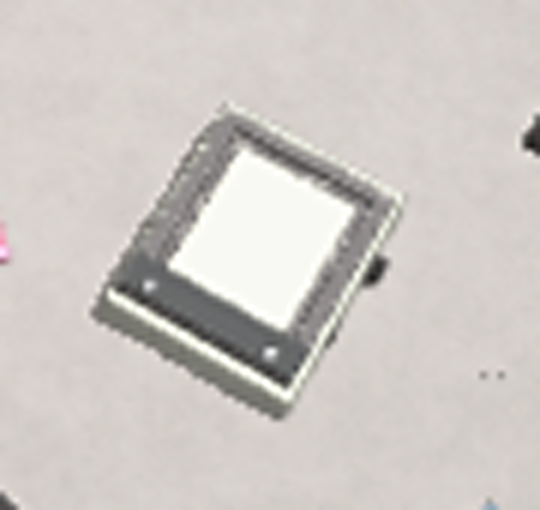

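```bash
cat >> h.py <<'E'
def delta(target_xyz,target_rpy,st=None):
    st=st or sensors.observe(); Rt=R.from_euler('xyz',st['tool_rot'])
    d=Rt.inv().apply(np.array(target_xyz)-st['tcp_pos'])*1000
    w=(Rt.inv()*R.from_euler('xyz',target_rpy)).as_rotvec()
    return d.round(1),w.round(4)
E
python3 - <<'E'
from h import *
C=cam('top')
q=np.array([(130,165),(335,125),(400,390),(195,435)])/6+[340,165]-.4
w=ray(C,q,.036)[:,:2]*1000; print(w, w.mean(0)); 
for i in range(4): d=w[(i+1)%4]-w[i]; print(np.hypot(*d),np.degrees(np.arctan2(d[1],d[0])))
print(delta((.46,.05,.25),(np.pi,0,.33)))
E
```

```text
[[ 524.91159554  -46.87201596]
 [ 544.43139118 -154.2253437 ]
 [ 406.84705804 -179.82836634]
 [ 385.36869152  -73.68381289]] [ 465.38968407 -113.65238472]
109.11351611734004 -79.6946323617627
139.94628788638386 -169.45842643315228
108.2958284256053 101.43934856315389
142.0953712008329 10.876270608918725
(array([-417.4, -525.1,  -31.3]), array([-4.0000e-04,  1.5000e-03,  2.4739e+00]))
```

```bash
python3 -m pendant '[[-60,-75,-8,0,0,0.18],[-120,-150,-15,0,0,0.36],[-180,-225,-20,0,0,0.54],[-240,-300,-25,0,0,0.72],[-300,-375,-31,0,0,0.9],[-360,-450,-31,0,0,1.08],[-400,-500,-31,0,0,1.26],[-417,-525,-31,0,0,1.44],[-417,-525,-31,0,0,1.62],[-417,-525,-31,0,0,1.8],[-417,-525,-31,0,0,1.98],[-417,-525,-31,0,0,2.16],[-417,-525,-31,0,0,2.34],[-417,-525,-31,0,0,2.474],[-417,-525,-31,0,0,2.474],[-417,-525,-31,0,0,2.474]]' 1
python3 - <<'E'
from h import *
import pickle
s=sensors.observe(); print(s['time'],s['tcp_pos'],s['tool_rot'],s['joint_pos'],s['force'])
im=optics.snapshot('wrist'); cv2.imwrite('pics/w1.png',im); pickle.dump(s,open('w1.pkl','wb'))
E
```

```text
time: 2.15
tcp_pos: [0.4597, 0.0506, 0.2496]
tool_rot: [3.142, 0.0, 0.333]
force: [-0.7, 0.0, -0.4]
gripper_width: 0.999
2.15 [0.45965746 0.05063362 0.24960732] [3.14158180e+00 7.15481812e-05 3.33118394e-01] [-0.82217013  0.30283953  0.76911047  2.17439367 -0.30262623  0.7696409
 -1.09339917] [-0.72782559  0.02446197 -0.42163984]
```

View pics/w1.png

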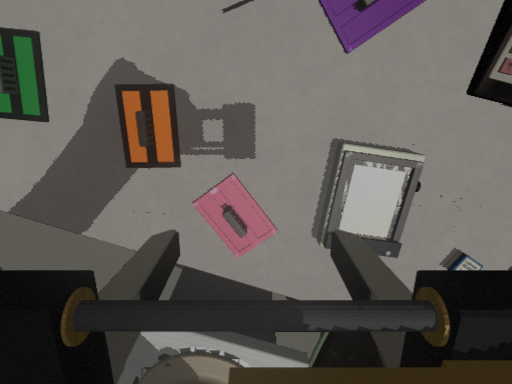

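```bash
python3 - <<'E'
from h import *
import pickle
im=cv2.imread('pics/w1.png'); s=pickle.load(open('w1.pkl','rb')); C=cam('wrist',s)
m=blob(im,(5,150,80),(22,255,255)); cs=[c for c in cv2.findContours(m,0,2)[0] if cv2.contourArea(c)>100]
allp=[]
for c in cs:
    w=ray(C,c.reshape(-1,2),.006)[:,:2]*1000; allp.append(w); print(cv2.minAreaRect(w.astype(np.float32)))
r=cv2.minAreaRect(np.vstack(allp).astype(np.float32)); print('all',r)
print(delta((r[0][0]/1000,r[0][1]/1000,.1),(np.pi,0,.36)))
# box
c=im[130:275,310:445]; cv2.imwrite('pics/w1box.png',cv2.resize(c,None,fx=4,fy=4,interpolation=cv2.INTER_CUBIC))
c=im[70:185,100:200]; cv2.imwrite('pics/w1amb.png',cv2.resize(c,None,fx=5,fy=5,interpolation=cv2.INTER_CUBIC))
E
```

```text
((455.6478576660156, 220.440673828125), (93.47337341308594, 23.667003631591797), 19.78343963623047)
((468.9124450683594, 186.04551696777344), (93.27152252197266, 23.693326950073242), 19.67738914489746)
all ((462.2431640625, 203.22329711914062), (94.23043823242188, 60.533958435058594), 19.7834415435791)
(array([  52.2, -143.5,  149.7]), array([-0.0001, -0.    , -0.0276]))
```

View pics/w1box.png

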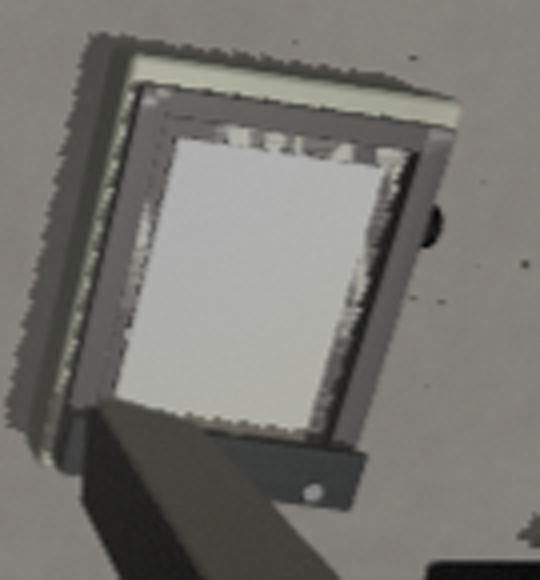

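View pics/w1amb.png

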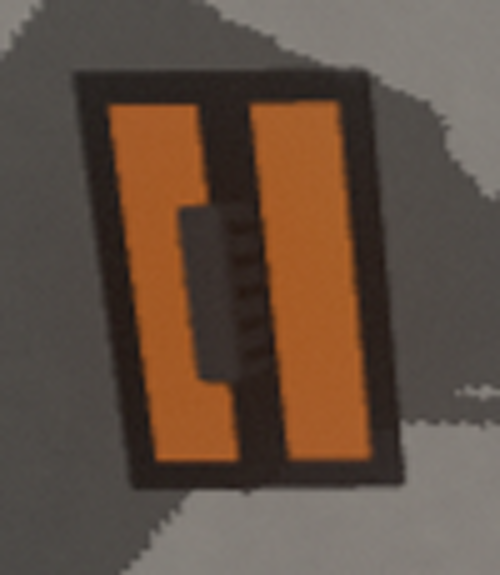

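```bash
python3 - <<'E'
from h import *
print(delta((.42,-.122,.22),(np.pi,0,.187)))
E
```

```text
(array([-93.8, 150.2,  29.6]), array([-1.000e-04, -0.000e+00,  1.454e-01]))
```

```bash
python3 -m pendant '[[-30,50,10,0,0,0.05],[-60,100,20,0,0,0.1],[-94,150,30,0,0,0.145],[-94,150,30,0,0,0.145],[-94,150,30,0,0,0.145],[-94,150,30,0,0,0.145]]' 1
python3 - <<'E'
from h import *
import pickle
s=sensors.observe(); print(s['time'],s['tcp_pos'],s['tool_rot'],abs(s['joint_velocities']).max())
im=optics.snapshot('wrist'); cv2.imwrite('pics/w2.png',im); pickle.dump(s,open('w2.pkl','wb'))
c=im[30:280,150:380]; cv2.imwrite('pics/w2box.png',cv2.resize(c,None,fx=2.4,fy=2.4,interpolation=cv2.INTER_CUBIC))
E
```

```text
time: 2.95
tcp_pos: [0.42, -0.1205, 0.2197]
tool_rot: [-3.141, -0.0, 0.188]
force: [0.1, -0.2, 1.0]
gripper_width: 0.997
2.95 [ 0.41998504 -0.12050199  0.21969157] [-3.14131474e+00 -2.63429017e-04  1.88180797e-01] 0.0126323793200327
```

View pics/w2.png

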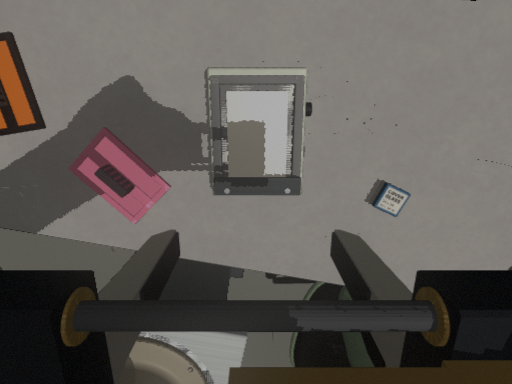

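View pics/w2box.png

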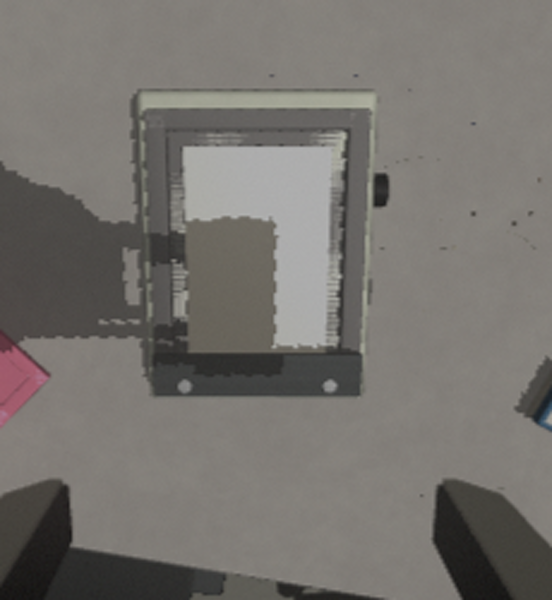

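```bash
python3 - <<'E'
from h import *
import pickle
s=pickle.load(open('w2.pkl','rb')); C=cam('wrist',s); yaw=.187; B=np.array([.465,-.1137])
def go(nm,pts,z,C=C,k=2.4,o=(150,30)):
    w=ray(C,np.array(pts)/k+o-.3,z)[:,:2]; d=w-B
    bx=d@[np.cos(yaw),np.sin(yaw)]; by=d@[-np.sin(yaw),np.cos(yaw)]
    print(nm,z,'boxframe mm',(np.c_[bx,by]*1000).round(1).tolist())
go('lip free top',[(152,352),(362,353)],.044)
go('lip back top',[(155,395),(361,395)],.044)
go('screws',[(185,387),(330,387)],.045)
go('rail far outer',[(147,108),(372,108)],.036)
go('far bottom',[(140,90),(376,90)],.0)
go('stop inner',[(168,130),(350,130)],.036)
go('stop inner floor',[(168,130),(350,130)],.030)
go('pane',[(183,147),(335,147),(188,352),(328,347)],.030)
T=cam('top')
go('top rim',[(130,165),(335,125),(400,390),(195,435)],.036,T,6,(340,165))
go('top lip free',[(192,385),(390,350)],.044,T,6,(340,165))
go('top lip back',[(200,425),(400,385)],.044,T,6,(340,165))
go('top pane',[(165,185),(318,158),(365,352),(210,378)],.03,T,6,(340,165))
S=cam('scene')
go('sc lip free',[(125,255),(305,357)],.044,S,6,(290,245))
go('sc pane',[(243,145),(358,210),(290,330),(168,268)],.03,S,6,(290,245))
g=cv2.cvtColor(cv2.imread('pics/w2.png'),cv2.COLOR_BGR2GRAY); print(g[60:200,285].tolist()); print(g[100,205:310].tolist()); print(g[184,205:310].tolist())
E
```

```text
lip free top 0.044 boxframe mm [[-44.6, 51.6], [-45.0, -51.3]]
lip back top 0.044 boxframe mm [[-66.6, 51.0], [-66.5, -51.8]]
screws 0.045 boxframe mm [[-62.2, 35.8], [-62.1, -36.1]]
rail far outer 0.036 boxframe mm [[67.4, 50.4], [67.4, -51.8]]
far bottom 0.0 boxframe mm [[78.8, 58.5], [78.9, -59.0]]
stop inner 0.036 boxframe mm [[58.0, 41.2], [58.0, -42.2]]
stop inner floor 0.03 boxframe mm [[58.3, 41.9], [58.4, -43.0]]
pane 0.03 boxframe mm [[50.8, 35.1], [50.9, -36.3], [-48.0, 35.3], [-45.3, -36.0]]
top rim 0.036 boxframe mm [[70.9, 54.3], [70.1, -54.8], [-69.8, -54.4], [-71.2, 53.9]]
top lip free 0.044 boxframe mm [[-46.1, 51.6], [-49.0, -51.6]]
top lip back 0.044 boxframe mm [[-66.7, 52.3], [-67.3, -52.3]]
top pane 0.03 boxframe mm [[57.7, 37.3], [55.6, -44.0], [-47.3, -43.5], [-44.3, 37.9]]
sc lip free 0.044 boxframe mm [[-52.2, 53.4], [-52.2, -54.3]]
sc pane 0.03 boxframe mm [[54.4, 33.2], [52.6, -39.0], [-34.7, -39.6], [-38.4, 32.4]]
[130, 129, 130, 130, 129, 130, 130, 103, 131, 155, 165, 164, 163, 163, 164, 96, 98, 100, 100, 101, 102, 101, 103, 87, 79, 109, 148, 111, 147, 1
[... 777 characters left out ...]
2, 172, 173, 173, 172, 173, 173, 173, 171, 173, 172, 174, 173, 173, 173, 173, 173, 173, 173, 172, 173, 174, 173, 172, 172, 173, 172, 173, 173, 173, 173, 173, 161, 166, 161, 156, 155, 107, 57, 85, 100, 100, 100, 100, 101, 101, 103, 126, 144, 132, 126, 128, 129, 130]
[126, 127, 126, 128, 127, 97, 75, 96, 79, 64, 61, 62, 63, 63, 65, 62, 64, 64, 65, 63, 64, 63, 64, 64, 65, 64, 52, 47, 46, 46, 49, 48, 47, 48, 47, 46, 47, 47, 47, 47, 48, 47, 48, 46, 49, 45, 45, 48, 48, 46, 46, 47, 48, 49, 48, 49, 48, 47, 47, 48, 48, 48, 61, 66, 67, 66, 68, 66, 67, 67, 67, 68, 67, 68, 66, 67, 67, 68, 66, 68, 66, 68, 68, 68, 67, 70, 68, 69, 69, 68, 67, 68, 68, 67, 68, 75, 116, 129, 127, 127, 126, 127, 128, 129, 128]
```

```bash
python3 - <<'E'
from h import *
print(delta((.4622,.2032,.12),(np.pi,0,.3455)))
E
```

```text
(array([ 102. , -310. ,   99.8]), array([-0.0002, -0.0003, -0.1572]))
```

```bash
python3 -m pendant '[[20,-60,10,0,0,-0.03],[40,-120,20,0,0,-0.06],[60,-180,40,0,0,-0.09],[80,-240,70,0,0,-0.12],[102,-300,100,0,0,-0.157],[102,-310,100,0,0,-0.157],[102,-310,100,0,0,-0.157],[102,-310,100,0,0,-0.157]]' -0.2 40
python3 - <<'E'
from h import *
s=sensors.observe(); print(s['time'],s['tcp_pos'],s['tool_rot'],abs(s['joint_velocities']).max())
im=optics.snapshot('wrist'); cv2.imwrite('pics/w3.png',im)
C=cam('wrist',s)
m=blob(im,(5,150,60),(22,255,255)); cs=[c for c in cv2.findContours(m,0,2)[0] if cv2.contourArea(c)>100]
for c in cs:
    w=ray(C,c.reshape(-1,2),.006)[:,:2]*1000; print(cv2.minAreaRect(w.astype(np.float32)))
print(delta((.4622,.2032,.009),(np.pi,0,.3455)))
E
```

```text
time: 4.0
tcp_pos: [0.4623, 0.2017, 0.1198]
tool_rot: [3.141, 0.0, 0.343]
force: [-0.5, -0.1, 0.2]
gripper_width: 0.401
4.0 [0.46230579 0.20174619 0.11977092] [3.14117348e+00 9.08356149e-05 3.43247027e-01] 0.021608638971667597
((455.8433532714844, 221.6537322998047), (92.7318115234375, 23.61635971069336), 19.15475082397461)
((468.8078918457031, 186.70240783691406), (93.5831069946289, 23.57196044921875), 19.945226669311523)
(array([  0.3,  -2. , 111. ]), array([ 0.0003, -0.0003, -0.0036]))
```

View pics/w3.png

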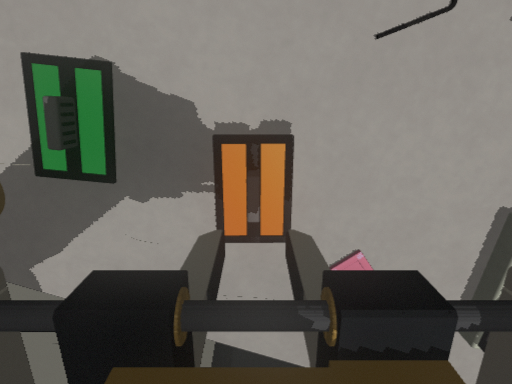

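```bash
python3 -m pendant '[[0,-1,50,0,0,0],[0,-2,90,0,0,-0.003],[0,-2,110,0,0,-0.003],[0,-2,111,0,0,-0.003],[0,-2,111,0,0,-0.003]]' -0.2 40
python3 -m pendant '[[0,0,0,0,0,0],[0,0,0,0,0,0],[0,0,0,0,0,0],[0,0,0,0,0,0],[0,0,0,0,0,0],[0,0,0,0,0,0]]' -1 45
```

```text
time: 4.68
tcp_pos: [0.4626, 0.2029, 0.0096]
tool_rot: [3.142, -0.001, 0.344]
force: [0.4, 0.6, -0.3]
gripper_width: 0.399
time: 5.42
tcp_pos: [0.4622, 0.2037, 0.009]
tool_rot: [-3.141, -0.001, 0.345]
force: [-1.4, -0.3, 6.8]
gripper_width: 0.123
```

```bash
python3 -m pendant '[[0,0,-20,0,0,0],[0,0,-70,0,0,0],[0,0,-120,0,0,0],[0,0,-120,0,0,0],[0,0,-120,0,0,0]]' -1 45
cat >> h.py <<'E'
B=np.array([.4657,-.1139,.03]); YAW=.186
def tgt(ex,ez,th,ey=0,g=.009):
    p=np.array([ex+.055*np.cos(th)-g*np.sin(th), ey, ez+.055*np.sin(th)+g*np.cos(th)])
    return B+R.from_euler('z',YAW).apply(p), (R.from_euler('z',YAW)*R.from_euler('y',-th)*R.from_euler('x',np.pi)).as_euler('xyz')
def box(st):
    return R.from_euler('z',-YAW).apply(st['tcp_pos']-B)*1000
E
python3 - <<'E'
from h import *
s=sensors.observe(); print(s['gripper_width'],s['force'])
im=optics.snapshot('wrist'); cv2.imwrite('pics/w4.png',im)
print(tgt(-.043,.06,.14)); print(delta(*tgt(-.043,.06,.14)))
E
```

```text
time: 6.05
tcp_pos: [0.4615, 0.2039, 0.1283]
tool_rot: [-3.141, 0.0, 0.346]
force: [-0.4, -0.5, -1.5]
gripper_width: 0.122
0.12165686818985479 [-0.36356733 -0.48471547 -1.53024506]
(array([ 0.47572996, -0.11201261,  0.10658682]), array([ 3.14159265, -0.14      ,  0.186     ]))
(array([-93.2, 301.9,  21.3]), array([-0.0111,  0.1411,  0.1592]))
```

View pics/w4.png

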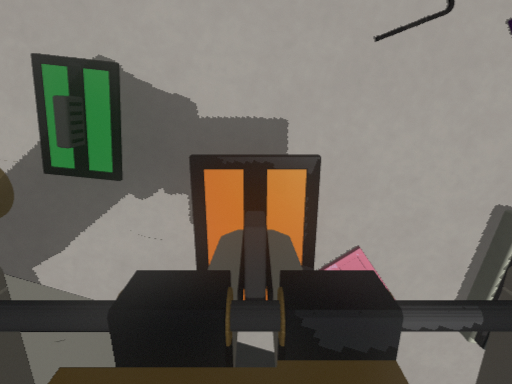

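```bash
python3 - <<'E'
from h import *
c=optics.get_calibration('wrist'); T=np.array(c['T_tool_cam']); f=192/np.tan(np.radians(c['fov_y'])/2)
C=(f,c['cx'],c['cy'],T[:3,:3],T[:3,3])
im=cv2.imread('pics/w4.png'); m=blob(im,(5,150,60),(22,255,255)); ys,xs=np.nonzero(m[:230]); print(xs.min(),xs.max(),ys.min())
print(ray(C,[(205,ys.min()),(305,ys.min())],.003)*1000)
E
python3 -m pendant '[[-18,60,0,0,0.02,0.03],[-36,120,0,-0.003,0.05,0.06],[-54,180,0,-0.006,0.08,0.1],[-72,240,5,-0.01,0.11,0.14],[-90,295,15,-0.011,0.141,0.159],[-93,302,21,-0.011,0.141,0.159],[-93,302,21,-0.011,0.141,0.159],[-93,302,21,-0.011,0.141,0.159]]' -1 45
python3 - <<'E'
from h import *
s=sensors.observe(); print(box(s),s['tool_rot'],s['gripper_width'])
im=optics.snapshot('wrist'); cv2.imwrite('pics/w5.png',im)
for n in('top','scene'): cv2.imwrite(f'pics/{n}5.png',optics.snapshot(n))
a=cv2.imread('pics/scene5.png')[220:340,250:410]; cv2.imwrite('pics/sc5c.png',cv2.resize(a,None,fx=4,fy=4,interpolation=cv2.INTER_CUBIC))
print(delta(*tgt(-.043,.002,.14)))
E
```

```text
203 306 169
[[ 47.01531556 -29.22369235   3.        ]
 [ 47.00388477  28.42028675   3.        ]]
time: 7.1
tcp_pos: [0.4762, -0.1112, 0.107]
tool_rot: [-3.14, -0.14, 0.186]
force: [0.2, 0.5, -0.2]
gripper_width: 0.125
[10.78691398  0.68144007 77.0394593 ] [-3.14032442 -0.13974786  0.18625388] 0.12512624688055238
(array([-9.6,  1.1, 58.2]), array([-0.0008, -0.001 ,  0.0021]))
```

View pics/w5.png

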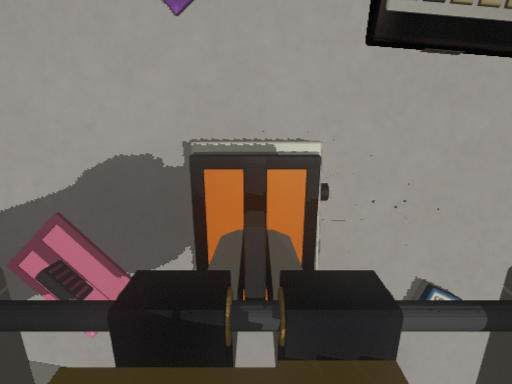

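View pics/sc5c.png

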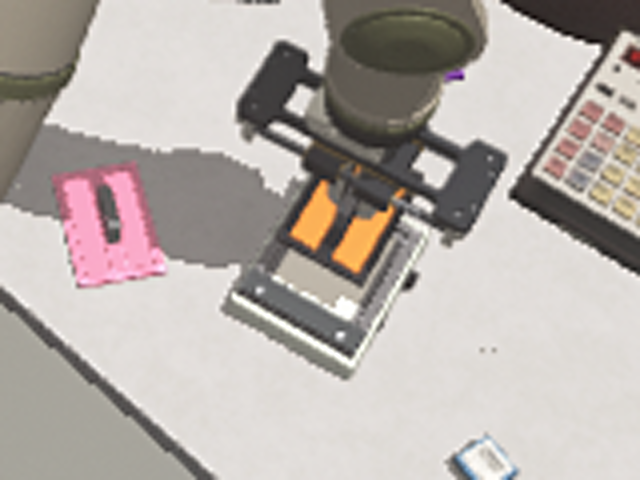

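```bash
python3 -m pendant '[[-3.3,1,20,0,0,0],[-6.6,1,40,0,0,0],[-9,1,54,0,0,0],[-9,1,54,0,0,0],[-9,1,54,0,0,0]]' -1 45
python3 - <<'E'
from h import *
s=sensors.observe(); print(box(s),s['tool_rot'],s['force'],s['wrist_torque'])
im=optics.snapshot('wrist'); cv2.imwrite('pics/w6.png',im)
a=optics.snapshot('scene')[220:340,250:410]; cv2.imwrite('pics/sc6c.png',cv2.resize(a,None,fx=5,fy=5,interpolation=cv2.INTER_CUBIC))
print(delta(*tgt(-.043,.001,.14))); print(delta(*tgt(-.055,.001,.14)))
E
```

```text
time: 7.88
tcp_pos: [0.4759, -0.1132, 0.0533]
tool_rot: [3.141, -0.142, 0.187]
force: [-1.0, -0.5, -0.8]
gripper_width: 0.125
[10.16348912 -1.15737065 23.33417704] [ 3.14076209 -0.14185292  0.18659152] [-0.97012    -0.54757738 -0.84167486] [-0.0597441   0.30498366 -0.02348879]
(array([-0.9, -1.3,  5.9]), array([ 0.0008, -0.0024,  0.0005]))
(array([-12.8,  -1.3,   4.2]), array([ 0.0008, -0.0024,  0.0005]))
```

View pics/sc6c.png

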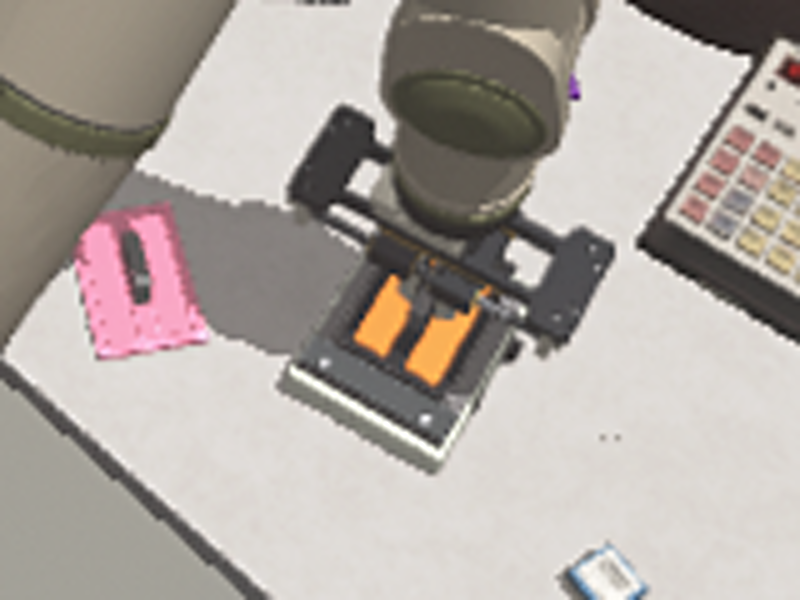

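View pics/w6.png

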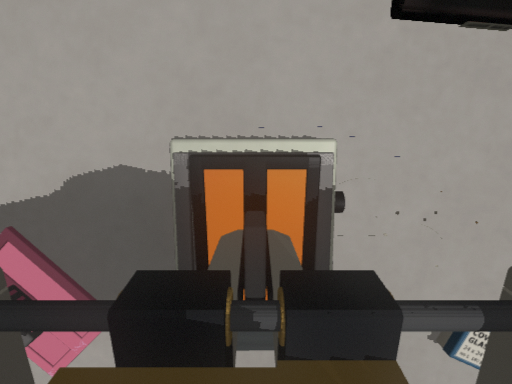

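```bash
python3 -m pendant '[[-0.5,-0.5,3,0,0,0],[-1,-0.5,5,0,0,0],[-1,-0.5,5.5,0,0,0],[-1,-0.5,5.5,0,0,0]]' -1 45
python3 - <<'E'
from h import *
s=sensors.observe(); print(box(s),s['tool_rot'],s['force'],s['wrist_torque'])
print(delta(*tgt(-.043,.001,.14))); print(delta(*tgt(-.0555,.001,.14)))
E
```

```text
time: 8.48
tcp_pos: [0.4765, -0.1134, 0.0494]
tool_rot: [-3.14, -0.138, 0.185]
force: [-0.4, -0.2, -1.9]
gripper_width: 0.123
[10.67582783 -1.5436705  19.3998504 ] [-3.13974427 -0.13793929  0.18548624] [-0.39346665 -0.16466674 -1.85241893] [-0.10524101  0.32629124  0.00468406]
(array([-0.7, -1.5,  1.7]), array([-0.0018,  0.0021, -0.0005]))
(array([-13.1,  -1.5,   0. ]), array([-0.0018,  0.0021, -0.0005]))
```

```bash
python3 -m pendant '[[0,-1,1,0,0,0],[0,-1,2,0,0,0],[0,-1,2,0,0,0]]' -1 45
python3 - <<'E'
from h import *
s=sensors.observe(); print(box(s),s['tool_rot'],s['force'],s['wrist_torque'])
E
```

```text
time: 8.85
tcp_pos: [0.4771, -0.1126, 0.0482]
tool_rot: [-3.139, -0.137, 0.186]
force: [-0.4, 0.1, -0.5]
gripper_width: 0.123
[11.43782534 -0.80232311 18.21853239] [-3.13907382 -0.13658906  0.18554011] [-0.38477852  0.06333675 -0.50198505] [0.00066579 0.3174578  0.0114067 ]
```

```bash
python3 -m pendant '[[-2,0,0.2,0,0,0],[-4,0,0,0,0,0],[-6,0,-0.3,0,0,0],[-6,0,-0.3,0,0,0]]' -1 45
python3 - <<'E'
from h import *
s=sensors.observe(); print(box(s),s['tool_rot'],s['force'],s['wrist_torque'])
E
```

```text
time: 9.35
tcp_pos: [0.472, -0.1141, 0.0494]
tool_rot: [-3.138, -0.134, 0.185]
force: [0.7, 0.5, -1.3]
gripper_width: 0.127
[ 6.16023216 -1.37067009 19.38021971] [-3.1378745  -0.13413662  0.18537972] [ 0.65119269  0.54923487 -1.33072473] [-0.08846198  0.30304641  0.00404196]
```

```bash
python3 -m pendant '[[-2,0,-0.1,0,0,0],[-4,0,-0.3,0,0,0],[-6.5,0,-0.6,0,0,0],[-6.5,0,-0.6,0,0,0]]' -1 45
python3 - <<'E'
from h import *
s=sensors.observe(); print(box(s),s['tool_rot'],s['force'],s['wrist_torque'])
im=optics.snapshot('wrist'); cv2.imwrite('pics/w7.png',im)
a=optics.snapshot('scene')[240:340,270:400]; cv2.imwrite('pics/sc7c.png',cv2.resize(a,None,fx=6,fy=6,interpolation=cv2.INTER_CUBIC))
E
```

```text
time: 9.85
tcp_pos: [0.468, -0.1155, 0.0507]
tool_rot: [-3.137, -0.133, 0.186]
force: [4.3, 1.6, -7.9]
gripper_width: 0.13
[ 2.01220616 -1.95655538 20.71083539] [-3.13699644 -0.13323022  0.18616555] [ 4.34798114  1.64562017 -7.86944896] [ 0.2245448  -1.06756685 -0.08422041]
```

View pics/sc7c.png

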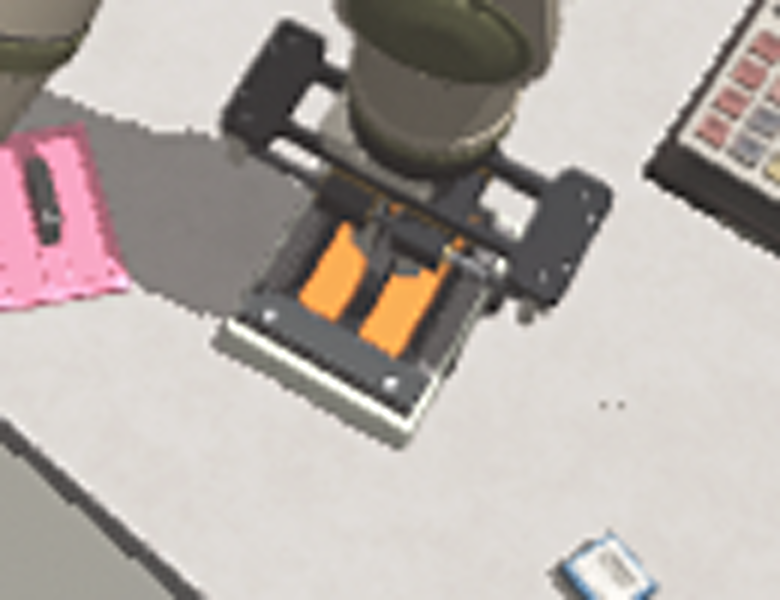

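View pics/w7.png

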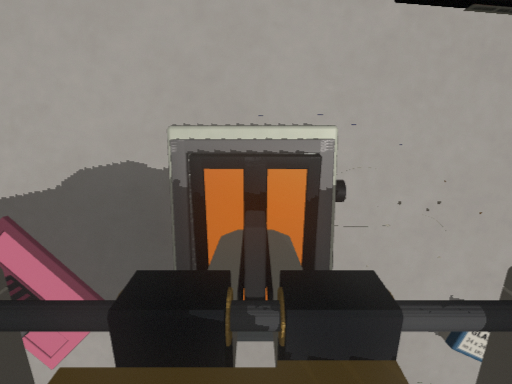

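```bash
python3 -m pendant '[[-0.1,0,1,0,0,0],[-0.3,0,2,0,0,0],[-0.3,0,2,0,0,0]]' -1 45
python3 - <<'E'
from h import *
for i in range(4):
    s=sensors.observe(); print(box(s).round(2),s['tool_rot'].round(4),s['force'].round(1),s['wrist_torque'].round(2)); optics.snapshot('wrist')
E
```

```text
time: 10.32
tcp_pos: [0.4666, -0.1159, 0.0493]
tool_rot: [-3.136, -0.13, 0.185]
force: [0.2, -0.1, -0.7]
gripper_width: 0.127
[ 0.51 -2.12 19.34] [-3.1358 -0.1297  0.1853] [ 0.2 -0.1 -0.7] [-0.05  0.27  0.02]
[ 0.6  -2.13 19.38] [-3.1359 -0.1299  0.1853] [-0.3  0.3 -1.1] [-0.04  0.3  -0.02]
[ 0.67 -2.13 19.39] [-3.1359 -0.13    0.1854] [ 0.3 -0.2 -0.8] [-0.08  0.35 -0.03]
[ 0.77 -2.15 19.41] [-3.136  -0.1301  0.1853] [ 0.1 -0.1 -0.6] [-0.06  0.25  0.05]
```

```bash
python3 -m pendant '[[-0.2,0.5,1.5,0,0,0],[-1.2,1,1.3,0,0,0],[-2.2,1,1.2,0,0,0],[-2.2,1,1.2,0,0,0]]' -1 45
python3 - <<'E'
from h import *
s=sensors.observe(); print(box(s).round(2),s['tool_rot'].round(4),s['force'].round(1),s['wrist_torque'].round(2))
E
```

```text
time: 11.02
tcp_pos: [0.4658, -0.1174, 0.0488]
tool_rot: [-3.135, -0.129, 0.185]
force: [-0.4, 0.2, -1.4]
gripper_width: 0.129
[-0.58 -3.47 18.83] [-3.1353 -0.1289  0.1854] [-0.4  0.2 -1.4] [-0.    0.32 -0.04]
```

```bash
python3 -m pendant '[[-0.5,-1.5,0.2,0,0,0],[-1,-3,0.3,0,0,0],[-1,-3,0.3,0,0,0]]' -1 45
python3 - <<'E'
from h import *
s=sensors.observe(); print(box(s).round(2),s['tool_rot'].round(4),s['force'].round(1),s['wrist_torque'].round(2))
for th in (.1,.07,.04,.02,0): print(th,delta(*tgt(-.055,.001,th)))
E
```

```text
time: 11.4
tcp_pos: [0.4649, -0.1146, 0.0492]
tool_rot: [-3.135, -0.128, 0.186]
force: [0.3, 0.5, -1.5]
gripper_width: 0.127
[-0.94 -0.53 19.22] [-3.1346 -0.1278  0.1858] [ 0.3  0.5 -1.5] [-0.04  0.31 -0.02]
0.1 (array([-0.7, -0.5,  3.7]), array([-0.007 , -0.0278, -0.0001]))
0.07 (array([-0.5, -0.5,  5.4]), array([-0.007 , -0.0578,  0.0001]))
0.04 (array([-0.4, -0.5,  7. ]), array([-0.007 , -0.0878,  0.0002]))
0.02 (array([-0.3, -0.5,  8.2]), array([-0.007 , -0.1078,  0.0002]))
0 (array([-0.2, -0.5,  9.3]), array([-0.007 , -0.1278,  0.0003]))
```

```bash
python3 -m pendant '[[-0.4,0,2,0,0,0],[-0.7,0,3.7,-0.003,-0.028,0],[-0.6,0,5.4,-0.005,-0.058,0],[-0.6,0,5.4,-0.007,-0.058,0]]' -1 45
python3 - <<'E'
from h import *
s=sensors.observe(); print(box(s).round(2),s['tool_rot'].round(4),s['force'].round(1),s['wrist_torque'].round(2))
for th in (.04,.02,0): print(th,delta(*tgt(-.055,.0005,th)))
E
```

```text
time: 11.9
tcp_pos: [0.4656, -0.1144, 0.0435]
tool_rot: [3.141, -0.07, 0.187]
force: [0.1, -0.5, -1.5]
gripper_width: 0.124
[-0.22 -0.48 13.53] [ 3.1405 -0.0697  0.1873] [ 0.1 -0.5 -1.5] [-0.02  0.25  0.04]
0.04 (array([-0.3, -0.5,  1.8]), array([ 0.001 , -0.0297,  0.0013]))
0.02 (array([-0.2, -0.5,  2.9]), array([ 0.001 , -0.0497,  0.0013]))
0 (array([-0.1, -0.5,  4. ]), array([ 0.001 , -0.0697,  0.0013]))
```

```bash
python3 -m pendant '[[-0.3,0,1.8,0,-0.03,0],[-0.3,0,2.9,0,-0.05,0],[-0.2,0,3.9,0,-0.068,0],[-0.2,0,3.9,0,-0.068,0]]' -1 45
python3 - <<'E'
from h import *
s=sensors.observe(); print(box(s).round(2),s['tool_rot'].round(4),s['force'].round(1),s['wrist_torque'].round(2))
cv2.imwrite('pics/w8.png',optics.snapshot('wrist'))
E
```

```text
time: 12.4
tcp_pos: [0.4652, -0.1146, 0.0397]
tool_rot: [3.141, -0.002, 0.186]
force: [-0.1, 0.3, -0.9]
gripper_width: 0.123
[-0.62 -0.6   9.69] [ 3.1413e+00 -1.8000e-03  1.8630e-01] [-0.1  0.3 -0.9] [-0.08  0.12 -0.04]
```

View pics/w8.png

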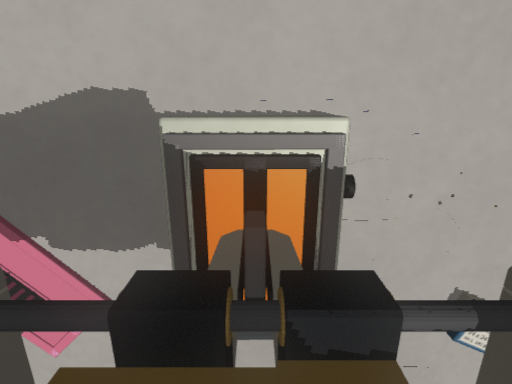

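```bash
python3 -m pendant '[[0,0,0.7,0,0,0],[0,0,1.4,0,0,0],[0,0,1.4,0,0,0]]' -1 45
python3 - <<'E'
from h import *
s=sensors.observe(); print(box(s).round(2),s['tool_rot'].round(4),s['force'].round(1),s['wrist_torque'].round(2))
E
```

```text
time: 12.82
tcp_pos: [0.4651, -0.1147, 0.039]
tool_rot: [-3.141, -0.003, 0.185]
force: [-0.2, 2.1, 10.4]
gripper_width: 0.127
[-0.77 -0.69  9.05] [-3.1411e+00 -3.0000e-03  1.8540e-01] [-0.2  2.1 10.4] [ 0.16  0.75 -0.02]
```

```bash
python3 -m pendant '[[0,0,-0.7,0,0,0],[0,0,-0.7,0,0,0],[0,0,-0.7,0,0,0],[0,0,-0.7,0,0,0]]' -0.3 20
python3 -m pendant '[[0,0,-10,0,0,0],[0,0,-30,0,0,0],[0,0,-80,0,0,0],[0,0,-130,0,0,0],[-20,0,-170,0,0,0],[-40,0,-180,0,0,0],[-40,0,-180,0,0,0],[-40,0,-180,0,0,0]]' -0.3
python3 - <<'E'
from h import *
import pickle
s=sensors.observe(); print(box(s).round(2),s['tool_rot'].round(4),s['force'].round(1))
im=optics.snapshot('wrist'); cv2.imwrite('pics/w9.png',im); C=cam('wrist',s)
cv2.imwrite('pics/top9.png',optics.snapshot('top')); sc=optics.snapshot('scene'); cv2.imwrite('pics/scene9.png',sc)
m=blob(im,(5,150,60),(22,255,255)); P=[]
for c in cv2.findContours(m,0,2)[0]:
    if cv2.contourArea(c)>100: w=R.from_euler('z',-YAW).apply(ray(C,c.reshape(-1,2),.036)-B)[:,:2]*1000; P.append(w); print(cv2.minAreaRect(w.astype(np.float32)))
print(cv2.minAreaRect(np.vstack(P).astype(np.float32)))
t=cv2.imread('pics/top9.png'); T=cam('top')
for c in cv2.findContours(blob(t,(50,120,80),(80,255,255)),0,2)[0]:
    if cv2.contourArea(c)>60: print('green',cv2.minAreaRect((ray(T,c.reshape(-1,2),.006)[:,:2]*1000).astype(np.float32)))
cv2.imwrite('pics/w9c.png',cv2.resize(im[40:270,140:380],None,fx=2.4,fy=2.4,interpolation=cv2.INTER_CUBIC))
cv2.imwrite('pics/sc9c.png',cv2.resize(sc[240:340,270:400],None,fx=6,fy=6,interpolation=cv2.INTER_CUBIC))
E
```

```text
time: 13.32
tcp_pos: [0.465, -0.1147, 0.0391]
tool_rot: [3.141, -0.002, 0.186]
force: [-0.2, -0.0, 1.1]
gripper_width: 0.35
time: 14.32
tcp_pos: [0.426, -0.1217, 0.219]
tool_rot: [3.142, -0.002, 0.186]
force: [-0.5, -0.0, -0.1]
gripper_width: 0.349
[-40.49  -0.33 188.98] [ 3.1416e+00 -2.0000e-03  1.8640e-01] [-0.5 -0.  -0.1]
((-0.6965904235839844, -18.329647064208984), (23.468910217285156, 92.10462951660156), 89.92190551757812)
((-0.7041854858398438, 18.34309959411621), (92.1277084350586, 24.202228546142578), 0.1628360003232956)
((-0.7005271911621094, 0.1865520477294922), (60.50126647949219, 92.16297912597656), 89.92190551757812)
green ((463.2354431152344, 400.7187805175781), (95.02778625488281, 24.282651901245117), 13.703697204589844)
green ((472.0450439453125, 364.1934814453125), (95.1076889038086, 24.35521125793457), 14.214919090270996)
```

View pics/w9c.png

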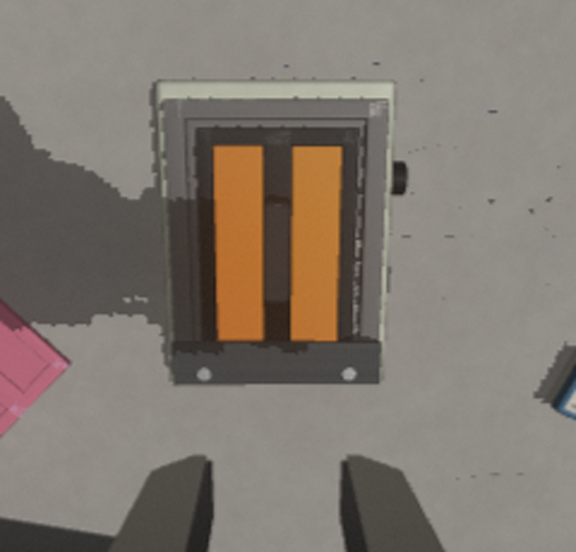

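View pics/sc9c.png

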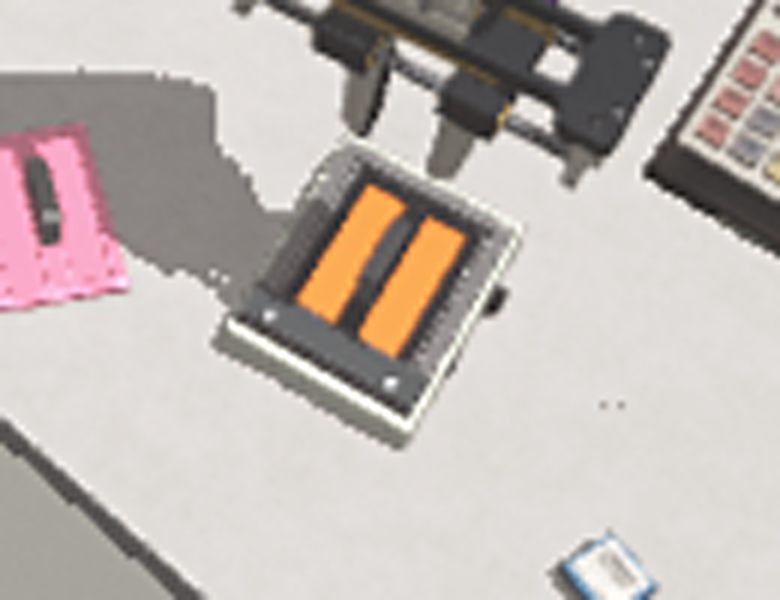

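```bash
python3 -c "
from rig import workorder; print(workorder.job_done())"
```

```text
the job is handed in; nothing more can be done
None
```

I fitted the amber plate into the pocket and handed the job in at about 14.5 s of the 45 s allowed. I gripped it by the rib and slid its near short edge under the lip at about 8° tilt. I then lowered the far edge to the floor, released it and backed the gripper off about 180 mm.

**Last checks:**
- **Position:** the wrist camera puts the plate's centre at about x -0.7 mm, y +0.2 mm from the pocket's centre. The limits are 4 mm and 6 mm.
- **Height and tilt:** these were not measured on the plate after release. Just before release the gripper met the floor at 10 N with its tip 9.05 mm above it, 9 mm being expected for a seated plate. The tool was 0.003 rad off vertical. The pictures show the near edge under the lip and a gap at the end stop.
- **Green plate:** it has not moved; the top camera agrees with the start to within 0.5 mm.
- **Robot:** it touches nothing, and the last force reading was about 0.5 N.

**What went wrong or disagreed:**
- During the slide the plate rubbed the underside of the lip at about 9 N, so I lowered it 2 mm and the contact cleared.
- I made one 1 mm sideways correction in the wrong direction, then reversed it.
- The measured tool position differed from the commanded one by 1 to 2 mm.
- The scene camera placed the lip about 5 mm off the other two views, so I used the top and wrist cameras.

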